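# Slide the crate of iron heads home into the rail corner

## Robot

A 6-joint arm with a two-finger parallel gripper is mounted at the origin on the work surface. World frame = base frame: x ahead of the robot, y to its left, z up, the work surface at z = 0. Lengths are in mm, angles in rad, forces in N, time in s.
With the tool pointing down it reaches from about 350 to 925 mm from the base axis. Payload 6.4 kg.
Tool frame: the origin (TCP) lies at the very end of the fingers, on their centre line; the grasp point (between the pads) lies 19 mm behind it; z points along the fingers, y is the direction in which the jaws open and shut (so a half turn about z gives the same grasp; the last joint's range is limited). The gripper opens to 85 mm and grips with 20 to 120 N. Pads are 22 mm wide; open, the fingers measure 114 mm over their backs; the gripper's body (76 mm by 85 mm) begins 54 mm behind the grasp point. The pads swing forward as they close: fully open they stand 13 mm farther back than shut.
Start: joints at [-1.51, 0.245, 1.558, -0, 1.339, -0.174], TCP at [151.226, -632.175, 211.09] pointing down, gripper open.
Joint ranges: [-3.13, 3.13], [-1.02, 2.26], [0.13, 2.54], [-0.95, 4.09], [0.21, 2.88], [-2.74, 2.74]. Speed limits (rad/s): [2.57, 2.57, 3.14, 3.14, 3.14, 3.14].

## Interface

Orientations are given as a unit quaternion [w, x, y, z].
In Python, from cell import get_state, cams, workorder, recognise, outline_of, pinpoint gives the robot as it stands. The module is installed in compiled form; this text tells all that it offers.
- The arm moves only by the tool carry_out, never from a script. Its argument "deltas" is a list of rows, each a list of 3 entries, a list of its own where there are three numbers: the shift along the tool's x, y, z in mm, then the turn, a rotation vector about the tool's x, y, z in rad, then the opening in per cent of the stroke, from 0 (shut) to 100 (fully open). In form: [[[x, y, z], [ax, ay, az], claw], ...]. A call has 1 to 20 rows; each row shifts and turns the pose as measured when the row begins, along the tool's axes as they then stand; what a row does not reach is not made up. A row lasts 1/10 s, in which the tool goes at most 50 mm and 8.59 degrees, less where a joint would pass 70% of its speed; a pose out of reach is approached as far as the arm can. A call with a gripper value outside its range is refused whole. The fingers move at their own pace and stop on an object; "force" is the grip in N (left out, the last holds). Time passes only in rows, so rows that do not move let the fingers close. It gives the time, the measured TCP pose, the force and the opening at its end, in the units of the state.
- get_state(): the state, without advancing time (a new reading comes with each control period).
- cams.read_camera(name): name is "scene" or "top" or "wrist"; returns the picture (480x640x3 uint8, red, green, blue); there is no depth.
- cams.calibration(name): a dict with "vertical_fov" (degrees; the focal length in pixels is half the picture's height over the tangent of half this angle, whatever the lens; pixels are square), "cx", "cy" (the principal point, pixels), "world_to_cam" (4x4, takes a point from world to camera coordinates); the wrist camera has in their place "mount" (4x4, takes a point from camera to tool coordinates, whose origin is the TCP and whose axes are the flange's). Camera axes: x right, y down, z forward; pixel columns grow to the right and rows downward; lengths in mm; the calibration is good to about 2 mm. A picture is of the moment at which its call begins: read the wrist's pose just before it. calibration takes no time and is no camera call.
- workorder.close_job(): hands the job in, once; it reports no verdict.
Trained networks look in the newest picture that a camera, given by its name, has taken for a name from the list of things; names that differ only in an ending like _2 or _b are one class to them, and where a whole thing is asked for, a point or a joint stands for the part that bears it (a point fixed in the world has none). Each returns a list of dicts, best first, with "score" (0 to 1); they miss things now and then, are a little off and sometimes report something else, mostly with a low value. They report only what shows in the picture. A call takes as long as a camera call. They do not tell look-alikes from the thing itself.
- recognise(camera, thing): "at" ([x, y, z] in mm, in world coordinates, good to about 4 mm: the middle of the surface that is visible of it).
- outline_of(camera, thing): "region" (480x640 bool, what is visible of it).
- pinpoint(camera, thing): "at" ([x, y, z] in mm, in world coordinates, good to about 4 mm: a listed point, or the origin of a listed thing).
The state is a dict: "t": time; "joint_positions": joint angles; "qvel": joint speeds; "joint_torque": joint torques, N m; "eef_pos": TCP position; "eef_rot": TCP orientation; "contact_force": force on the tool from outside, world axes, zero at the start; "ft_torque": the same for the moment, N m; "gripper_width": finger opening in mm.
Only numpy, scipy, OpenCV 4.12 (cv2) and the standard library are available. Lean on these libraries where they do the work, as an engineer would, in place of code of your own. Each camera call takes 0.05 s, during which the arm holds its last target. There are 200 camera calls.

## Task

The tall crate of iron heads is standing where the club shaft has to lie, in line with the jaws of the regripping fixture. Without gripping or lifting it, push it low down, on its thick base frame only, so that it slides and does not tip, until it stands snugly in the corner of the two bench rails: its long side flat against the long rail and its short side flat against the short rail. Leave the fixture and the loose mashie head, rubber grip and ferrule alone.

Things in the scene. Friction and masses are not known exactly. Their poses are not given: they have to be found in the camera images.
- crate: Tall wooden crate of iron golf heads, about 1.5 kg, free to slide (6 to 12 N of level push, more if also pressed down). Its base frame, the only part to push, is a solid block 104 (x) x 124 (y) mm, 60 mm high; the slatted part above is set in 12 mm all round. Origin: centre of the underside, z up. At the start x points away from the robot within about 35 degrees. Pushed above about 60 mm it may tip.
- crate_upper: The slatted upper part of the same crate, 80 (x) x 100 (y) mm, from 60 to 190 mm above the bench, with steel hosels sticking out to about 220 mm; rigidly fixed to the crate and with the same frame. Not to be pushed or gripped.
- rails: Two wooden rails, 24 mm thick, 40 mm high, fixed to the bench in an L. Origin: inside corner at bench level. Long rail: inner face at x = 0 of this frame, from y = 0 to -306 mm. Short rail: inner face at y = 0, from x = 0 to -170 mm. The crate belongs at negative x and y: home, its centre is at x = -52, y = -62 mm and its axes are parallel to these.
- fixture: Black cast-iron regripping fixture bolted to the bench: base 100 x 170 mm, jaws along its y axis, bridge, and a large round black knob 83 mm across on top, 193 mm high in all. The origin is the centre of its underside. The club shaft will lie along its y axis, on its +y side. Fixed; not to be touched.
- mashie_head: Loose dented steel iron head lying flat on its back, about 110 x 80 mm with its hosel, 14 mm high; the origin is on its underside between the middle of the blade and the hosel. Leave alone.
- rubber_grip: Loose brown rubber wrap-style grip lying on the bench along its own x axis, 271 mm long, up to 31 mm thick; the origin is at the middle of its underside. Leave alone.
- ferrule: Loose nickel ferrule standing upright, 17 mm in diameter and 28 mm high; the origin is the centre of its underside. Leave alone.
There are look-alikes about, which are no part of the job. Leave any purple or turquoise look-alike of the crate alone.

How it is judged:
By the outcome, as a careful person would: the job done as asked, in the order asked, and still so for the second after the job is handed in, with the robot touching nothing.
It also fails if it takes over 58 s, if anything falls off the work surface, if the arm or the gripper's body presses on something with over 40 N, if the wrist force passes 120 N, or if a joint passes its speed limit or range.

## Working session

There is one attempt and no reset: what is moved stays moved. The work goes in short steps, Python scripts to look and compute and a tool call to move; the robot and the scene stay as the last step left them, time stands still between calls to the robot, and variables do not carry over. Pictures are saved under pics/ and viewed, about 8 in all and at most 12, crops included, and the job is handed in when it is done.

Besides the shell and the picture viewer there is one more tool, called after "Emit:" as a command line: name --argument value ..., lists and objects as JSON in quotes. carry_out: Moves the arm, as the interface text tells. Its arguments: {"type":"object","properties":{"deltas":{"type":"array"},"force":{"type":"number"}},"required":["deltas"]}

```bash
mkdir -p pics; python3 - <<'E'
from cell import *
import cv2,numpy as np
ims=[]
for c in ("scene","top"):
    im=cams.read_camera(c); cv2.imwrite(f"pics/{c}0.png",im[:,:,::-1])
    k=cams.calibration(c); print(c,k["vertical_fov"],k["cx"],k["cy"],np.round(k["world_to_cam"],3).tolist())
    for t in ("crate","rails","fixture","mashie_head","rubber_grip","ferrule"):
        print(c,t,[(np.round(r["at"]).tolist(),round(r["score"],2)) for r in pinpoint(c,t)][:3])
s=get_state();print({k:np.round(v,3).tolist() for k,v in s.items()})
E
```

```text
scene 45.81428035149956 321.4923297952654 243.11652243960978 [[-0.301, 0.953, 0.007, 79.092], [0.527, 0.173, -0.832, -249.559], [-0.794, -0.247, -0.555, 1602.077], [0.0, 0.0, 0.0, 1.0]]
scene crate [([607.0, 479.0, -2.0], 0.63), ([540.0, 44.0, -0.0], 0.59), ([308.0, 153.0, -0.0], 0.58)]
scene rails [([724.0, 283.0, -1.0], 0.81), ([543.0, 46.0, -2.0], 0.49)]
scene fixture [([542.0, -265.0, 4.0], 0.67)]
scene mashie_head []
scene rubber_grip [([376.0, 397.0, 5.0], 0.92), ([399.0, -178.0, 2.0], 0.51)]
scene ferrule [([400.0, -177.0, 4.0], 0.6), ([544.0, 52.0, 3.0], 0.53)]
top 43.22128416015004 321.2743819101259 242.67351527103887 [[0.087, -0.996, 0.002, 53.631], [-0.97, -0.086, -0.226, 545.372], [0.225, 0.018, -0.974, 1173.988], [0.0, 0.0, 0.0, 1.0]]
top crate [([608.0, 480.0, -0.0], 0.94), ([310.0, 155.0, 3.0], 0.88), ([544.0, 48.0, 0.0], 0.85)]
top rails [([720.0, 282.0, 2.0], 0.6)]
top fixture [([543.0, -265.0, 1.0], 0.97)]
top mashie_head [([678.0, -244.0, 2.0], 0.62)]
top rubber_grip [([374.0, 400.0, -0.0], 0.67)]
top ferrule [([677.0, -244.0, 4.0], 0.7), ([545.0, -266.0, 2.0], 0.63), ([393.0, -178.0, 0.0], 0.62)]
{'t': 0.7, 'joint_positions': [-1.51, 0.245, 1.558, 0.0, 1.339, -0.174], 'qvel': [-0.001, -0.0, 0.001, 0.0, -0.001, -0.0], 'joint_torque': [0.001, -42.94, -32.636, -0.0, 0.0, 0.0], 'eef_pos': [151.237, -632.165, 211.091], 'eef_rot': [0.0, 0.993, 0.117, 0.0], 'contact_force': [0.168, 0.556, 0.969], 'ft_torque': [0.006, -0.012, -0.013], 'gripper_width': 85.701}
```

View pics/scene0.png

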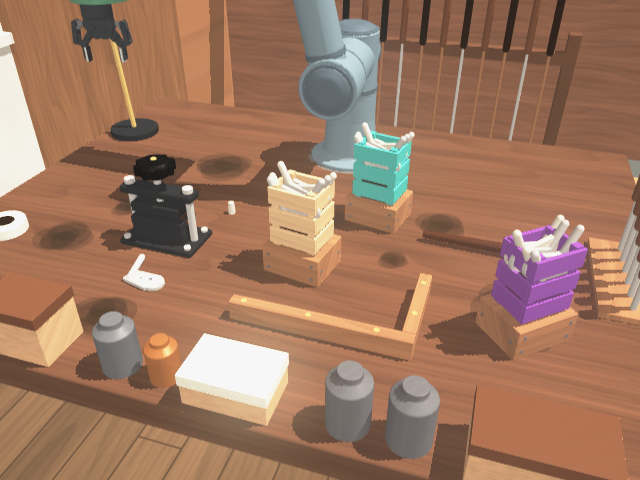

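View pics/top0.png

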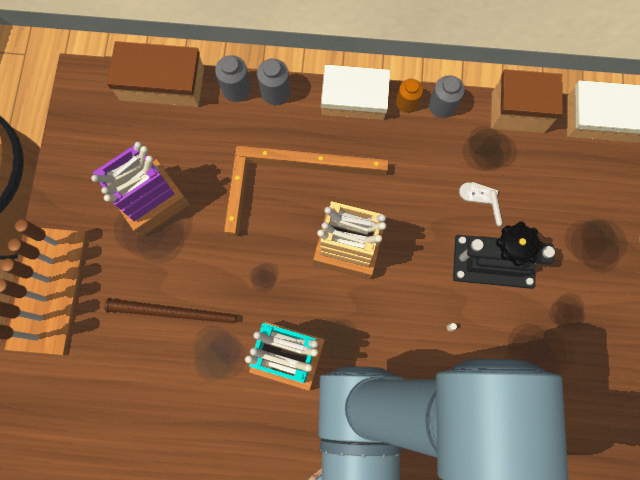

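The top view shows the natural-wood crate at about (350,240). The rails' L has its corner at (238,150), with the long rail running right to (388,165). The fixture is at (495,260), the ferrule at (452,327), and the mashie head at (480,195). The turquoise crate at (285,355) and the purple one at (140,185) are look-alikes. I'll fit poses to the outlines next.

```bash
cat > h.py <<'E'
from cell import *
import cv2,numpy as np
from scipy.optimize import minimize
def proj(c,P):
    k=cams.calibration(c); f=240/np.tan(np.radians(k["vertical_fov"])/2)
    W=np.array(k["world_to_cam"]); q=np.asarray(P,float)@W[:3,:3].T+W[:3,3]
    return np.c_[f*q[:,0]/q[:,2]+k["cx"],f*q[:,1]/q[:,2]+k["cy"]]
def box(x0,x1,y0,y1,z0,z1): return np.array([[x,y,z] for x in(x0,x1) for y in(y0,y1) for z in(z0,z1)],float)
MODEL={"crate":[box(-52,52,-62,62,0,60),box(-40,40,-50,50,60,190)],
 "rails":[box(0,24,-306,24,0,40),box(-170,24,0,24,0,40)]}
def place(P,p):
    c,s=np.cos(p[2]),np.sin(p[2]); return P@np.array([[c,s,0],[-s,c,0],[0,0,1]])+[p[0],p[1],0]
S=4
def render(c,parts,p):
    m=np.zeros((480*S,640*S),np.uint8)
    for P in parts:
        q=proj(c,place(P,p)); cv2.fillConvexPoly(m,cv2.convexHull(np.round(q*S+S/2).astype(np.int32)),1)
    return cv2.resize(m.astype(np.float32),(640,480),interpolation=cv2.INTER_AREA)
def masks(thing,near,cs=("top","scene")):
    out={}
    for c in cs:
        cams.read_camera(c); u=proj(c,[[near[0],near[1],60 if thing=="crate" else 20]])[0]; best=None
        for r in outline_of(c,thing):
            g=np.argwhere(r["region"]); d=np.linalg.norm(g[:,::-1].mean(0)-u)
            if best is None or d<best[0]: best=(d,r["region"],r["score"])
        if best is not None: out[c]=best[1].astype(np.float32); print(c,thing,"d",round(best[0]),"score",round(best[2],2),"px",int(best[1].sum()))
    return out
def fit(thing,M,p0):
    parts=MODEL[thing]
    def cost(p):
        t=0
        for c,m in M.items():
            r=render(c,parts,p)
            t+=np.abs(r-m).sum()/m.sum()
        return t
    b=None
    for dy in(-.25,0,.25):
        p=np.array([p0[0],p0[1],p0[2]+dy])
        r=minimize(cost,p,method="Nelder-Mead",options=dict(initial_simplex=[p,p+[12,0,0],p+[0,12,0],p+[0,0,.15]],xatol=.1,fatol=1e-4))
        if b is None or r.fun<b.fun:b=r
    return b.x,b.fun
def overlay(name,c,items):
    im=cams.read_camera(c)[:,:,::-1].copy(); im=cv2.resize(im,None,fx=3,fy=3,interpolation=cv2.INTER_CUBIC)
    for t,p in items:
        for P in MODEL[t]:
            q=proj(c,place(P,p))*3+1
            for i in range(8):
                for j in (1,2,4):
                    if not i&j: cv2.line(im,tuple(np.round(q[i]).astype(int).tolist()),tuple(np.round(q[i|j]).astype(int).tolist()),(0,255,0),1)
    u=(proj(c,[[items[0][1][0],items[0][1][1],40]])[0]*3).astype(int)
    x=max(0,u[0]-400);y=max(0,u[1]-350); cv2.imwrite(f"pics/{name}.png",im[y:y+600,x:x+800])
E
python3 - <<'E'
from h import *
M=masks("crate",(543,47)); pc,e=fit("crate",M,(543,47,-.3)); print(pc.round(3),e)
for c in M: print(c,fit("crate",{c:M[c]},pc))
R=masks("rails",(700,200)); pr,e=fit("rails",R,(721,283,-.15)); print(pr.round(3),e)
for c in R: print(c,fit("rails",{c:R[c]},pr))
overlay("ov1","top",[("crate",pc),("rails",pr)])
print(get_state()["t"])
E
```

```text
top crate d 4 score 0.94 px 3928
scene crate d 14 score 0.57 px 7063
[ 5.42712e+02  4.60380e+01 -1.47000e-01] 0.13601373136043549
top (array([ 5.44198300e+02,  4.55705175e+01, -1.75980845e-01]), np.float64(0.054782968014478683))
scene (array([ 5.38938136e+02,  4.64727047e+01, -8.80328796e-02]), np.float64(0.059641797095537186))
top rails d 6 score 0.82 px 3393
scene rails d 17 score 0.7 px 5629
[ 7.19805e+02  2.81117e+02 -1.30000e-02] 0.1961805522441864
top (array([ 7.20526834e+02,  2.80710638e+02, -1.27429052e-02]), np.float64(0.09585912525653839))
scene (array([ 7.17617627e+02,  2.82279600e+02, -8.01362582e-03]), np.float64(0.08437333256006241))
1.15
```

View pics/ov1.png

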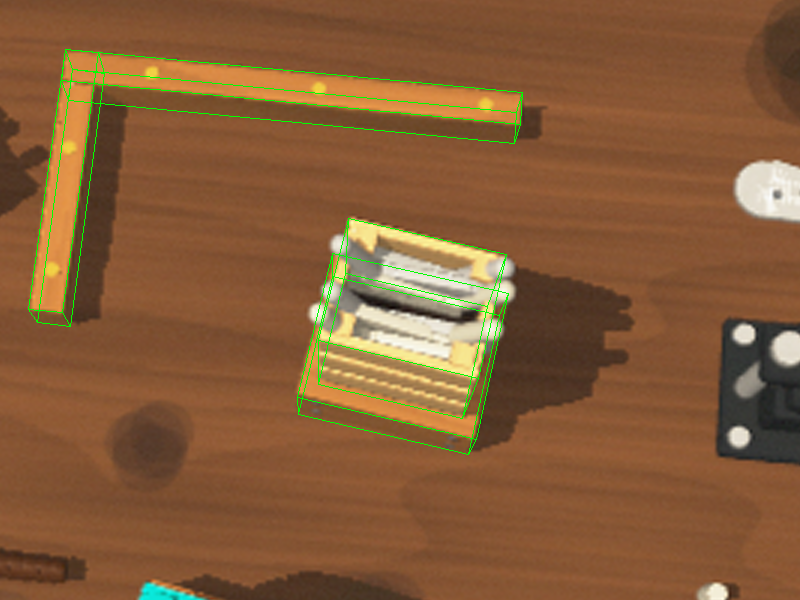

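The overlay fits well: crate at about (543, 46) with yaw -0.15, rail corner at about (720, 281) with yaw -0.013. Plan: use both fingers, opened along the face, with the hand leaned back to clear the upper part. Push +x first to lie flat on the long rail, then +y to the short rail.

```bash
cat > plan.py <<'E'
import sys,json,numpy as np
from scipy.spatial.transform import Rotation as Ro
from cell import get_state
# args: x y z  yaw(push dir) lean  claw nrows
def target(yaw,th,flip=0):
    f=np.array([np.cos(yaw),np.sin(yaw),0]);u=np.array([0,0,1.])
    z=f*np.sin(th)-u*np.cos(th);x=f*np.cos(th)+u*np.sin(th)
    if flip: x=-x
    return Ro.from_matrix(np.c_[x,np.cross(z,x),z])
def plan(p,R,q,Rq,n,claw):
    rv=(R.inv()*Rq).as_rotvec()/n; dp=(np.array(q)-p)/n; rows=[]
    for i in range(n):
        d=Ro.from_rotvec(rv*i); rows.append([np.round((R*d).inv().apply(dp),1).tolist(),np.round(rv,3).tolist(),claw])
    return rows
s=get_state(); p=np.array(s["eef_pos"]); w=s["eef_rot"]; R=Ro.from_quat([*w[1:],w[0]])
for seg in sys.argv[1:]:
    a=[float(v) for v in seg.split(",")]; Rq=target(a[3],a[4]); n=int(a[6])
    print(json.dumps(plan(p,R,a[:3],Rq,n,a[5]))); p,R=np.array(a[:3]),Rq
E
python3 plan.py 151,-632,290,0.23,0,80,3 435,25,290,-0.013,0,80,17 435,25,150,-0.013,0.5,80,8 435,25,20,-0.013,0.5,80,6
```

```text
[[[-0.1, -0.1, -26.3], [-0.0, -0.0, 0.002], 80.0], [[-0.1, -0.1, -26.3], [-0.0, -0.0, 0.002], 80.0], [[-0.1, -0.1, -26.3], [-0.0, -0.0, 0.002], 80.0]]
[[[25.1, -33.8, 0.0], [0.0, 0.0, 0.014], 80.0], [[24.6, -34.2, 0.0], [0.0, 0.0, 0.014], 80.0], [[24.1, -34.5, 0.0], [0.0, 0.0, 0.014], 80.0], [[23.6, -34.9, 0.0], [0.0, 0.0, 0.014], 80.0], [[23.1, -35.2, 0.0], [0.0, 0.0, 0.014], 80.0], [[22.6, -35.5, 0.0], [0.0, 0.0, 0.014], 80.0], [[22.1, -35.8, 0.0], [0.0, 0.0, 0.014], 80.0], [[21.6, -36.2, 0.0], [0.0, 0.0, 0.014], 80.0], [[21.1, -36.5, 0.0], [0.0, 0.0, 0.014], 80.0], [[20.5, -36.8, 0.0], [0.0, 0.0, 0.014], 80.0], [[20.0, -37.0, 0.0], [0.0, 0.0, 0.014], 80.0], [[19.5, -37.3, 0.0], [0.0, 0.0, 0.014], 80.0], [[18.9, -37.6, 0.0], [0.0, 0.0, 0.014], 80.0], [[18.4, -37.9, 0.0], [0.0, 0.0, 0.014], 80.0], [[17.9, -38.1, 0.0], [0.0, 0.0, 0.014], 80.0], [[17.3, -38.4, 0.0], [0.0, 0.0, 0.014], 80.0], [[16.8, -38.6, 0.0], [0.0, 0.0, 0.014], 80.0]]
[[[0.0, 0.0, 17.5], [0.0, 0.062, 0.0], 80.0], [[-1.1, 0.0, 17.5], [0.0, 0.062, 0.0], 80.0], [[-2.2, 0.0, 17.4], [0.0, 0.062, 0.0], 80.0], [[-3.3, 0.0, 17.2], [0.0, 0.062, 0.0], 80.0], [[-4.3, 0.0, 17.0], [0.0, 0.062, 0.0], 80.0], [[-5.4, 0.0, 16.7], [0.0, 0.062, 0.0], 80.0], [[-6.4, 0.0, 16.3], [0.0, 0.062, 0.0], 80.0], [[-7.4, 0.0, 15.9], [0.0, 0.062, 0.0], 80.0]]
[[[-10.4, 0.0, 19.0], [0.0, 0.0, 0.0], 80.0], [[-10.4, 0.0, 19.0], [0.0, 0.0, 0.0], 80.0], [[-10.4, 0.0, 19.0], [0.0, 0.0, 0.0], 80.0], [[-10.4, 0.0, 19.0], [0.0, 0.0, 0.0], 80.0], [[-10.4, 0.0, 19.0], [0.0, 0.0, 0.0], 80.0], [[-10.4, 0.0, 19.0], [0.0, 0.0, 0.0], 80.0]]
```

Emit:
carry_out --deltas '[[[0,0,-26],[0,0,0],80],[[0,0,-26],[0,0,0],80],[[0,0,-26],[0,0,0],80],[[25,-34,0],[0,0,0.014],80],[[25,-34,0],[0,0,0.014],80],[[24,-35,0],[0,0,0.014],80],[[24,-35,0],[0,0,0.014],80],[[23,-35,0],[0,0,0.014],80],[[23,-35,0],[0,0,0.014],80],[[22,-36,0],[0,0,0.014],80],[[22,-36,0],[0,0,0.014],80],[[21,-36,0],[0,0,0.014],80],[[21,-37,0],[0,0,0.014],80],[[20,-37,0],[0,0,0.014],80],[[19,-37,0],[0,0,0.014],80],[[19,-38,0],[0,0,0.014],80],[[18,-38,0],[0,0,0.014],80],[[18,-38,0],[0,0,0.014],80],[[17,-38,0],[0,0,0.014],80],[[17,-38,0],[0,0,0.014],80]]'

```text
t: 3.15
eef_pos: [443.8, 45.4, 294.3]
eef_rot: [0.003, 1.0, -0.012, 0.006]
contact_force: [0.1, -0.7, 0.4]
gripper_width: 68.2
```

```bash
python3 plan.py 440,25,280,-0.013,0,80,6 440,25,150,-0.013,0.5,80,7 440,25,20,-0.013,0.5,80,6
```

```text
[[[-0.6, 3.4, 2.4], [0.001, -0.002, -0.002], 80.0], [[-0.6, 3.4, 2.4], [0.001, -0.002, -0.002], 80.0], [[-0.6, 3.4, 2.4], [0.001, -0.002, -0.002], 80.0], [[-0.6, 3.4, 2.4], [0.001, -0.002, -0.002], 80.0], [[-0.6, 3.4, 2.4], [0.001, -0.002, -0.002], 80.0], [[-0.6, 3.4, 2.4], [0.001, -0.002, -0.002], 80.0]]
[[[0.0, 0.0, 18.6], [0.0, 0.071, 0.0], 80.0], [[-1.3, 0.0, 18.5], [0.0, 0.071, 0.0], 80.0], [[-2.6, 0.0, 18.4], [0.0, 0.071, 0.0], 80.0], [[-3.9, 0.0, 18.1], [0.0, 0.071, 0.0], 80.0], [[-5.2, 0.0, 17.8], [0.0, 0.071, 0.0], 80.0], [[-6.5, 0.0, 17.4], [0.0, 0.071, 0.0], 80.0], [[-7.7, 0.0, 16.9], [0.0, 0.071, 0.0], 80.0]]
[[[-10.4, 0.0, 19.0], [0.0, 0.0, 0.0], 80.0], [[-10.4, 0.0, 19.0], [0.0, 0.0, 0.0], 80.0], [[-10.4, 0.0, 19.0], [0.0, 0.0, 0.0], 80.0], [[-10.4, 0.0, 19.0], [0.0, 0.0, 0.0], 80.0], [[-10.4, 0.0, 19.0], [0.0, 0.0, 0.0], 80.0], [[-10.4, 0.0, 19.0], [0.0, 0.0, 0.0], 80.0]]
```

Emit:
carry_out --deltas '[[[0,7,5],[0,0,0],80],[[0,7,5],[0,0,0],80],[[0,6,5],[0,0,0],80],[[0,0,19],[0,0.071,0],80],[[-1,0,18],[0,0.071,0],80],[[-2.5,0,18],[0,0.071,0],80],[[-4,0,18],[0,0.071,0],80],[[-5,0,18],[0,0.071,0],80],[[-6.5,0,17],[0,0.071,0],80],[[-7.5,0,17],[0,0.071,0],80],[[-10.5,0,19],[0,0,0],80],[[-10.5,0,19],[0,0,0],80],[[-10.5,0,19],[0,0,0],80],[[-10.5,0,19],[0,0,0],80]]'

```text
t: 4.55
eef_pos: [449.0, 5.9, 56.5]
eef_rot: [0.015, 0.963, -0.023, 0.267]
contact_force: [0.6, 0.7, 1.1]
gripper_width: 68.0
```

```bash
python3 - <<'E'
from h import *
im=cams.read_camera("scene");cv2.imwrite("pics/s2.png",cv2.resize(im[60:320,150:500,::-1],None,fx=2.2,fy=2.2))
E
python3 plan.py 445,28,18,-0.013,0.5,80,4 605,28,18,-0.013,0.5,80,20
```

```text
[[[-4.7, -5.4, 7.0], [0.008, -0.008, -0.007], 80.0], [[-4.6, -5.4, 7.1], [0.008, -0.008, -0.007], 80.0], [[-4.6, -5.4, 7.2], [0.008, -0.008, -0.007], 80.0], [[-4.5, -5.4, 7.3], [0.008, -0.008, -0.007], 80.0]]
[[[7.0, -0.1, 3.8], [0.0, 0.0, 0.0], 80.0], [[7.0, -0.1, 3.8], [0.0, 0.0, 0.0], 80.0], [[7.0, -0.1, 3.8], [0.0, 0.0, 0.0], 80.0], [[7.0, -0.1, 3.8], [0.0, 0.0, 0.0], 80.0], [[7.0, -0.1, 3.8], [0.0, 0.0, 0.0], 80.0], [[7.0, -0.1, 3.8], [0.0, 0.0, 0.0], 80.0], [[7.0, -0.1, 3.8], [0.0, 0.0, 0.0], 80.0], [[7.0, -0.1, 3.8], [0.0, 0.0, 0.0], 80.0], [[7.0, -0.1, 3.8], [0.0, 0.0, 0.0], 80.0], [[7.0, -0.1, 3.8], [0.0, 0.0, 0.0], 80.0], [[7.0, -0.1, 3.8], [0.0, 0.0, 0.0], 80.0], [[7.0, -0.1, 3.8], [0.0, 0.0, 0.0], 80.0], [[7.0, -0.1, 3.8], [0.0, 0.0, 0.0], 80.0], [[7.0, -0.1, 3.8], [0.0, 0.0, 0.0], 80.0], [[7.0, -0.1, 3.8], [0.0, 0.0, 0.0], 80.0], [[7.0, -0.1, 3.8], [0.0, 0.0, 0.0], 80.0], [[7.0, -0.1, 3.8], [0.0, 0.0, 0.0], 80.0], [[7.0, -0.1, 3.8], [0.0, 0.0, 0.0], 80.0], [[7.0, -0.1, 3.8], [0.0, 0.0, 0.0], 80.0], [[7.0, -0.1, 3.8], [0.0, 0.0, 0.0], 80.0]]
```

View pics/s2.png

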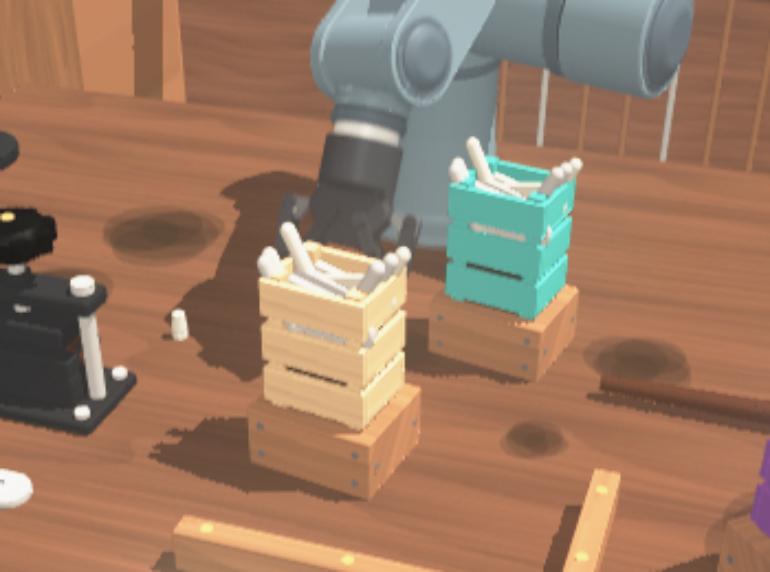

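The hand is behind the crate, leaning back, clear of the turquoise crate (right of it in the picture). Next I lower it to pushing height.

Emit:
carry_out --deltas '[[[-4.5,-6,7],[0.008,-0.008,-0.007],80],[[-4.5,-6,7],[0.008,-0.008,-0.007],80],[[-4.5,-6,7],[0.008,-0.008,-0.007],80],[[-4.5,-6,7],[0.008,-0.008,-0.007],80],[[0,0,0],[0,0,0],80]]'

```text
t: 5.1
eef_pos: [443.4, 23.9, 17.4]
eef_rot: [0.003, 0.969, -0.012, 0.246]
contact_force: [0.3, 0.5, -0.5]
gripper_width: 68.3
```

Emit:
carry_out --deltas '[[[6,0,3.3],[0,0,0],80],[[6,0,3.3],[0,0,0],80],[[6,0,3.3],[0,0,0],80],[[6,0,3.3],[0,0,0],80],[[6,0,3.3],[0,0,0],80],[[6,0,3.3],[0,0,0],80],[[6,0,3.3],[0,0,0],80],[[6,0,3.3],[0,0,0],80],[[6,0,3.3],[0,0,0],80],[[6,0,3.3],[0,0,0],80],[[6,0,3.3],[0,0,0],80],[[6,0,3.3],[0,0,0],80]]'

```text
t: 6.3
eef_pos: [518.0, 25.4, 8.3]
eef_rot: [-0.001, 0.973, -0.008, 0.229]
contact_force: [-12.6, 1.2, 7.5]
gripper_width: 68.3
```

```bash
python3 - <<'E'
from h import *
M=masks("crate",(580,46)); pc,e=fit("crate",M,(580,46,0)); print(pc.round(3),e)
overlay("ov2","top",[("crate",pc),("rails",(720,281,-.013))])
E
python3 plan.py 605,25,18,-0.013,0.5,80,10
```

```text
top crate d 3 score 0.81 px 4021
scene crate d 18 score 0.7 px 7480
[ 5.65051e+02  4.45780e+01 -2.33000e-01] 0.14898018538951874
[[[8.2, -0.1, 3.0], [-0.0, 0.004, -0.001], 80.0], [[8.1, -0.1, 3.0], [-0.0, 0.004, -0.001], 80.0], [[8.1, -0.1, 3.1], [-0.0, 0.004, -0.001], 80.0], [[8.1, -0.1, 3.1], [-0.0, 0.004, -0.001], 80.0], [[8.1, -0.1, 3.1], [-0.0, 0.004, -0.001], 80.0], [[8.1, -0.1, 3.2], [-0.0, 0.004, -0.001], 80.0], [[8.1, -0.1, 3.2], [-0.0, 0.004, -0.001], 80.0], [[8.1, -0.1, 3.2], [-0.0, 0.004, -0.001], 80.0], [[8.1, -0.1, 3.3], [-0.0, 0.004, -0.001], 80.0], [[8.0, -0.1, 3.3], [-0.0, 0.004, -0.001], 80.0]]
```

View pics/ov2.png

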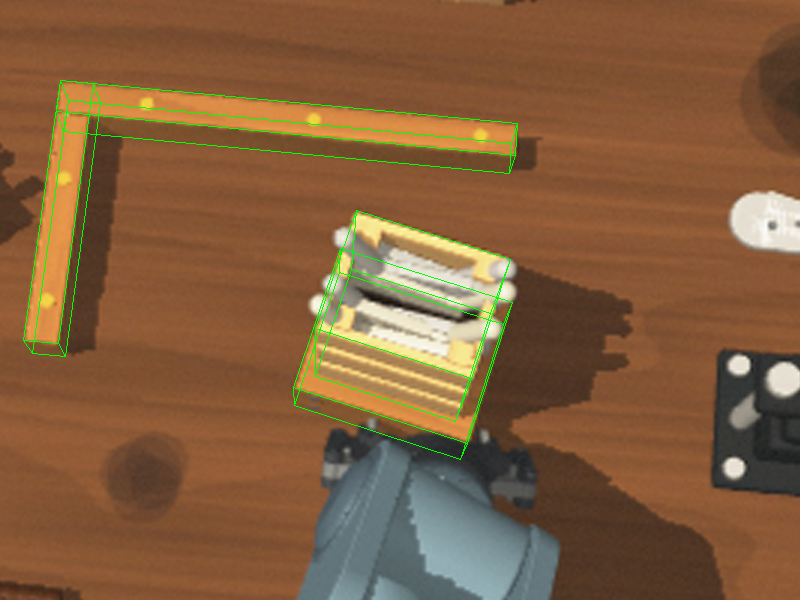

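The crate yawed to about -0.2. My right finger (520,480) is past the crate's corner (465,455), so only the left one pushes. I back off, shift the hand to y of about 50, and push again.

```bash
python3 plan.py 488,28,16,-0.013,0.5,80,4 488,50,16,-0.013,0.5,80,4
```

```text
[[[-6.0, -0.6, -5.1], [-0.001, 0.009, -0.001], 80.0], [[-6.0, -0.6, -5.1], [-0.001, 0.009, -0.001], 80.0], [[-5.9, -0.6, -5.2], [-0.001, 0.009, -0.001], 80.0], [[-5.9, -0.6, -5.2], [-0.001, 0.009, -0.001], 80.0]]
[[[-0.1, -5.5, -0.0], [0.0, 0.0, 0.0], 80.0], [[-0.1, -5.5, -0.0], [0.0, 0.0, 0.0], 80.0], [[-0.1, -5.5, -0.0], [0.0, 0.0, 0.0], 80.0], [[-0.1, -5.5, -0.0], [0.0, 0.0, 0.0], 80.0]]
```

Emit:
carry_out --deltas '[[[-6,0,-5],[0,0.009,0],80],[[-6,0,-5],[0,0.009,0],80],[[-6,0,-5],[0,0.009,0],80],[[-6,0,-5],[0,0.009,0],80],[[0,-6,0],[0,0,0],80],[[0,-6,0],[0,0,0],80],[[0,-6,0],[0,0,0],80],[[0,-6,0],[0,0,0],80],[[0,0,0],[0,0,0],80],[[6,0,3],[0,0,0],80],[[6,0,3],[0,0,0],80],[[6,0,3],[0,0,0],80],[[6,0,3],[0,0,0],80],[[6,0,3],[0,0,0],80],[[6,0,3],[0,0,0],80],[[6,0,3],[0,0,0],80],[[6,0,3],[0,0,0],80],[[6,0,3],[0,0,0],80]]'

```text
t: 8.35
eef_pos: [541.9, 46.0, 15.4]
eef_rot: [-0.001, 0.97, -0.013, 0.243]
contact_force: [-14.0, -0.6, 9.2]
gripper_width: 68.1
```

```bash
python3 - <<'E'
from h import *
M=masks("crate",(590,46)); pc,e=fit("crate",M,(590,46,-.1)); print(pc.round(3),e)
E
python3 plan.py 605,50,18,-0.013,0.5,80,10 | cut -c1-80
```

```text
top crate d 5 score 0.57 px 4139
scene crate d 13 score 0.83 px 7686
[ 5.89983e+02  4.89930e+01 -1.00000e-02] 0.12764018774032593
[[[5.6, -0.6, 2.8], [-0.0, 0.001, -0.001], 80.0], [[5.6, -0.6, 2.8], [-0.0, 0.00
```

Emit:
carry_out --deltas '[[[6,0,3],[0,0,0],80],[[6,0,3],[0,0,0],80],[[6,0,3],[0,0,0],80],[[6,0,3],[0,0,0],80],[[6,0,3],[0,0,0],80],[[6,0,3],[0,0,0],80],[[6,0,3],[0,0,0],80],[[6,0,3],[0,0,0],80],[[6,0,3],[0,0,0],80]]'

```text
t: 9.45
eef_pos: [587.9, 48.3, 6.0]
eef_rot: [-0.005, 0.975, -0.011, 0.223]
contact_force: [-13.4, -0.3, 9.4]
gripper_width: 68.1
```

Emit:
carry_out --deltas '[[[3,0,1.5],[0,0,0],80],[[3,0,1.5],[0,0,0],80],[[3,0,1.5],[0,0,0],80]]'

```text
t: 9.75
eef_pos: [593.4, 49.1, 3.0]
eef_rot: [-0.006, 0.976, -0.01, 0.217]
contact_force: [-12.8, -1.0, 9.3]
gripper_width: 68.1
```

Emit:
carry_out --deltas '[[[3.5,0,0],[0,0.012,0],80],[[3.5,0,0],[0,0.012,0],80],[[3.5,0,0],[0,0.012,0],80],[[3.5,0,0],[0,0.012,0],80],[[3.5,0,0],[0,0.012,0],80],[[3,0,0.5],[0,0.012,0],80]]'

```text
t: 10.35
eef_pos: [600.4, 49.9, 2.9]
eef_rot: [-0.008, 0.971, -0.009, 0.238]
contact_force: [-14.4, -1.2, 9.1]
gripper_width: 68.3
```

Emit:
carry_out --deltas '[[[3,0,1.3],[0,0,0],80],[[3,0,1.3],[0,0,0],80],[[2,0,1],[0,0,0],80]]'

```text
t: 10.65
eef_pos: [603.5, 50.6, -0.1]
eef_rot: [-0.009, 0.973, -0.009, 0.231]
contact_force: [-13.0, -2.1, 8.9]
gripper_width: 68.5
```

Emit:
carry_out --deltas '[[[6,0,-1.2],[0,0.005,0],80],[[6,0,-1.2],[0,0.005,0],80],[[6,0,-1.2],[0,0.005,0],80]]'

```text
t: 10.95
eef_pos: [608.6, 51.7, 2.9]
eef_rot: [-0.011, 0.974, -0.008, 0.227]
contact_force: [-5.8, -1.1, -4.6]
gripper_width: 68.1
```

Emit:
carry_out --deltas '[[[6,0,0],[0,0.005,0],80],[[6,0,0],[0,0.005,0],80]]'

```text
t: 11.15
eef_pos: [613.4, 52.2, 2.8]
eef_rot: [-0.012, 0.974, -0.008, 0.224]
contact_force: [-8.4, -0.5, -0.4]
gripper_width: 68.2
```

Emit:
carry_out --deltas '[[[6,0,-1],[0,0.008,0],80],[[6,0,-1],[0,0.008,0],80]]'

```text
t: 11.35
eef_pos: [615.6, 53.0, 3.1]
eef_rot: [-0.014, 0.975, -0.008, 0.223]
contact_force: [-20.6, -4.4, 6.1]
gripper_width: 67.9
```

Emit:
carry_out --deltas '[[[6,0,-1],[0,0.008,0],80],[[6,0,-1],[0,0.008,0],80]]'

```text
t: 11.55
eef_pos: [615.4, 53.1, 2.9]
eef_rot: [-0.015, 0.976, -0.008, 0.218]
contact_force: [-24.4, -6.5, 12.9]
gripper_width: 68.3
```

```bash
python3 - <<'E'
from h import *
M=masks("crate",(665,46)); pc,e=fit("crate",M,(665,46,-.01)); print(pc.round(3),e)
overlay("ov3","top",[("crate",pc),("rails",(720,281,-.013))])
E
```

```text
top crate d 184 score 0.86 px 1840
scene crate d 21 score 0.81 px 7492
[ 6.28702e+02  4.06980e+01 -1.10000e-01] 3.462981700897217
```

View pics/ov3.png

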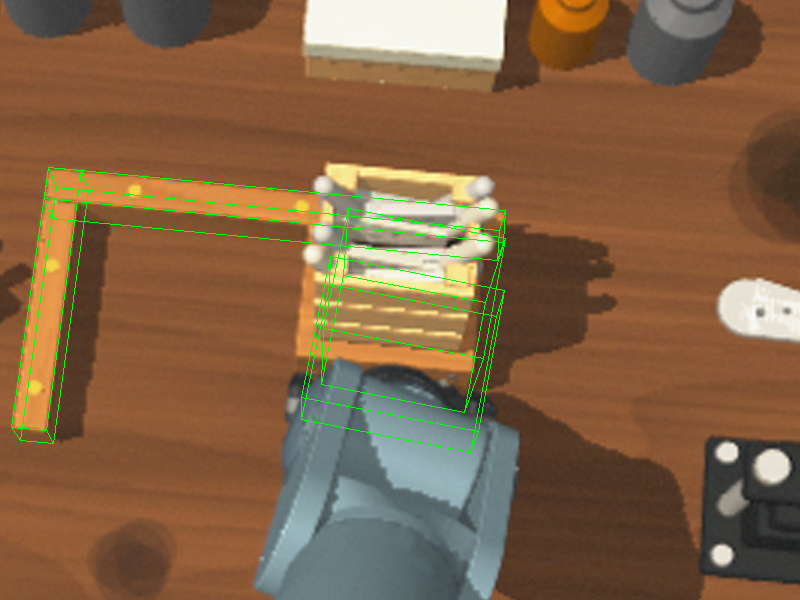

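The force has risen to about 25 N with no more movement. The picture shows the crate's top side on the long rail (about (320,200) to (500,240)), so it is against the rail. The last fit used a wrong mask and I discard it. Next I move round to the -y side.

```bash
python3 -c "
from cell import get_state;print(get_state()['joint_positions'])"
python3 plan.py 565,48,60,-0.013,0.45,45,4 560,-20,250,0.75,0.1,45,8 655,-65,250,1.558,0.3,45,8 655,-60,100,1.558,0.45,45,7 655,-60,16,1.558,0.45,45,5
```

```text
[-0.13511006  0.25878593  2.04105934  0.20779772  0.41512902  1.28000577]
[[[-5.3, 0.9, -18.3], [-0.008, 0.002, -0.003], 45.0], [[-5.3, 1.0, -18.3], [-0.008, 0.002, -0.003], 45.0], [[-5.2, 1.2, -18.3], [-0.008, 0.002, -0.003], 45.0], [[-5.2, 1.3, -18.3], [-0.008, 0.002, -0.003], 45.0]]
[[[9.9, 8.5, -21.6], [0.026, -0.042, -0.092], 45.0], [[8.2, 8.8, -22.2], [0.026, -0.042, -0.092], 45.0], [[6.4, 8.9, -22.7], [0.026, -0.042, -0.092], 45.0], [[4.6, 8.8, -23.2], [0.026, -0.042, -0.092], 45.0], [[2.9, 8.5, -23.6], [0.026, -0.042, -0.092], 45.0], [[1.1, 8.1, -23.9], [0.026, -0.042, -0.092], 45.0], [[-0.6, 7.5, -24.1], [0.026, -0.042, -0.092], 45.0], [[-2.3, 6.7, -24.2], [0.026, -0.042, -0.092], 45.0]]
[[[4.8, 12.2, 0.5], [0.02, 0.024, -0.099], 45.0], [[3.6, 12.6, 0.3], [0.02, 0.024, -0.099], 45.0], [[2.3, 12.9, 0.1], [0.02, 0.024, -0.099], 45.0], [[1.0, 13.1, -0.1], [0.02, 0.024, -0.099], 45.0], [[-0.3, 13.1, -0.3], [0.02, 0.024, -0.099], 45.0], [[-1.6, 13.0, -0.6], [0.02, 0.024, -0.099], 45.0], [[-2.8, 12.8, -0.9], [0.02, 0.024, -0.099], 45.0], [[-4.1, 12.4, -1.3], [0.02, 0.024, -0.099], 45.0]]
[[[-5.7, -0.0, 20.7], [-0.0, 0.021, 0.0], 45.0], [[-6.1, -0.0, 20.6], [-0.0, 0.021, 0.0], 45.0], [[-6.5, -0.0, 20.4], [-0.0, 0.021, 0.0], 45.0], [[-7.0, -0.0, 20.3], [-0.0, 0.021, 0.0], 45.0], [[-7.4, -0.0, 20.1], [-0.0, 0.021, 0.0], 45.0], [[-7.8, -0.0, 20.0], [-0.0, 0.021, 0.0], 45.0], [[-8.3, -0.0, 19.8], [-0.0, 0.021, 0.0], 45.0]]
[[[-7.3, 0.0, 15.1], [0.0, 0.0, 0.0], 45.0], [[-7.3, 0.0, 15.1], [0.0, 0.0, 0.0], 45.0], [[-7.3, 0.0, 15.1], [0.0, 0.0, 0.0], 45.0], [[-7.3, 0.0, 15.1], [0.0, 0.0, 0.0], 45.0], [[-7.3, 0.0, 15.1], [0.0, 0.0, 0.0], 45.0]]
```

Emit:
carry_out --deltas '[[[-11,0,-5],[0,0,0],68],[[-11,0,-5],[0,0,0],45],[[-11,0,-5],[0,0,0],45],[[0,0,-18],[0,0,0],45],[[0,0,-20],[0,0,0],45],[[10,8.5,-22],[0.026,-0.042,-0.092],45],[[8,9,-22],[0.026,-0.042,-0.092],45],[[6.5,9,-23],[0.026,-0.042,-0.092],45],[[4.5,9,-23],[0.026,-0.042,-0.092],45],[[3,8.5,-24],[0.026,-0.042,-0.092],45],[[1,8,-24],[0.026,-0.042,-0.092],45],[[-0.5,7.5,-24],[0.026,-0.042,-0.092],45],[[-2,6.5,-24],[0.026,-0.042,-0.092],45],[[0,0,0],[0,0,0],45]]'

```text
t: 13.2
eef_pos: [562.4, -26.8, 239.1]
eef_rot: [-0.03, 0.924, 0.379, 0.049]
contact_force: [0.2, -0.2, 1.0]
gripper_width: 38.8
```

```bash
python3 plan.py 655,-70,250,1.558,0.3,45,9 655,-65,100,1.558,0.45,45,7 655,-65,16,1.558,0.45,45,5; python3 - <<'E'
from h import *
M=masks("crate",(667,50)); pc,e=fit("crate",{c:m for c,m in M.items()},(667,50,-.01)); print(pc.round(3),e)
for c in M: print(c,fit("crate",{c:M[c]},(667,50,-.01)))
E
```

```text
[[[4.1, 10.6, -1.0], [0.016, 0.019, -0.085], 45.0], [[3.2, 10.9, -1.1], [0.016, 0.019, -0.085], 45.0], [[2.3, 11.1, -1.2], [0.016, 0.019, -0.085], 45.0], [[1.3, 11.3, -1.3], [0.016, 0.019, -0.085], 45.0], [[0.4, 11.3, -1.5], [0.016, 0.019, -0.085], 45.0], [[-0.5, 11.3, -1.7], [0.016, 0.019, -0.085], 45.0], [[-1.5, 11.2, -1.9], [0.016, 0.019, -0.085], 45.0], [[-2.4, 11.0, -2.1], [0.016, 0.019, -0.085], 45.0], [[-3.3, 10.7, -2.3], [0.016, 0.019, -0.085], 45.0]]
[[[-5.7, -0.0, 20.7], [-0.0, 0.021, 0.0], 45.0], [[-6.1, -0.0, 20.6], [-0.0, 0.021, 0.0], 45.0], [[-6.5, -0.0, 20.4], [-0.0, 0.021, 0.0], 45.0], [[-7.0, -0.0, 20.3], [-0.0, 0.021, 0.0], 45.0], [[-7.4, -0.0, 20.1], [-0.0, 0.021, 0.0], 45.0], [[-7.8, -0.0, 20.0], [-0.0, 0.021, 0.0], 45.0], [[-8.3, -0.0, 19.8], [-0.0, 0.021, 0.0], 45.0]]
[[[-7.3, 0.0, 15.1], [0.0, 0.0, 0.0], 45.0], [[-7.3, 0.0, 15.1], [0.0, 0.0, 0.0], 45.0], [[-7.3, 0.0, 15.1], [0.0, 0.0, 0.0], 45.0], [[-7.3, 0.0, 15.1], [0.0, 0.0, 0.0], 45.0], [[-7.3, 0.0, 15.1], [0.0, 0.0, 0.0], 45.0]]
top crate d 182 score 0.71 px 3661
scene crate d 22 score 0.81 px 7449
[ 6.31796e+02  4.00730e+01 -1.84000e-01] 2.3363289833068848
top (array([309.00428969, 150.69561165,   1.16627951]), np.float64(0.29196256399154663))
scene (array([ 6.39785386e+02,  4.38569495e+01, -9.13560377e-02]), np.float64(0.1791347861289978))
```

Emit:
carry_out --deltas '[[[4,11,-1],[0.016,0.019,-0.085],45],[[3,11,-1],[0.016,0.019,-0.085],45],[[2,11,-1],[0.016,0.019,-0.085],45],[[1,11,-1],[0.016,0.019,-0.085],45],[[0,11,-1.5],[0.016,0.019,-0.085],45],[[-0.5,11,-1.5],[0.016,0.019,-0.085],45],[[-1.5,11,-2],[0.016,0.019,-0.085],45],[[-2.5,11,-2],[0.016,0.019,-0.085],45],[[-3,11,-2],[0.016,0.019,-0.085],45],[[-6,0,21],[0,0.021,0],45],[[-6,0,20],[0,0.021,0],45],[[-6.5,0,20],[0,0.021,0],45],[[0,0,0],[0,0,0],45]]'

```text
t: 14.7
eef_pos: [635.3, -54.6, 146.4]
eef_rot: [-0.155, 0.693, 0.693, 0.124]
contact_force: [-0.2, -0.0, 0.1]
gripper_width: 38.2
```

```bash
python3 plan.py 655,-65,70,1.558,0.45,45,7 655,-65,16,1.558,0.45,45,5; python3 - <<'E'
from h import *
im=cams.read_camera("top"); print([(np.round(r["at"]).tolist(),round(r["score"],2)) for r in pinpoint("top","crate")])
a=cv2.resize(im[90:290,200:560,::-1],None,fx=2.2,fy=2.2); cv2.imwrite("pics/t4.png",a)
E
```

```text
[[[-5.6, 3.3, 9.4], [-0.007, 0.008, 0.0], 45.0], [[-5.6, 3.2, 9.3], [-0.007, 0.008, 0.0], 45.0], [[-5.7, 3.1, 9.3], [-0.007, 0.008, 0.0], 45.0], [[-5.8, 3.1, 9.3], [-0.007, 0.008, 0.0], 45.0], [[-5.8, 3.0, 9.3], [-0.007, 0.008, 0.0], 45.0], [[-5.9, 3.0, 9.3], [-0.007, 0.008, 0.0], 45.0], [[-6.0, 2.9, 9.2], [-0.007, 0.008, 0.0], 45.0]]
[[[-4.7, 0.0, 9.7], [0.0, 0.0, 0.0], 45.0], [[-4.7, 0.0, 9.7], [0.0, 0.0, 0.0], 45.0], [[-4.7, 0.0, 9.7], [0.0, 0.0, 0.0], 45.0], [[-4.7, 0.0, 9.7], [0.0, 0.0, 0.0], 45.0], [[-4.7, 0.0, 9.7], [0.0, 0.0, 0.0], 45.0]]
[([306.0, 153.0, -0.0], 0.89), ([666.0, 54.0, 2.0], 0.77), ([607.0, 477.0, -1.0], 0.67)]
```

View pics/t4.png

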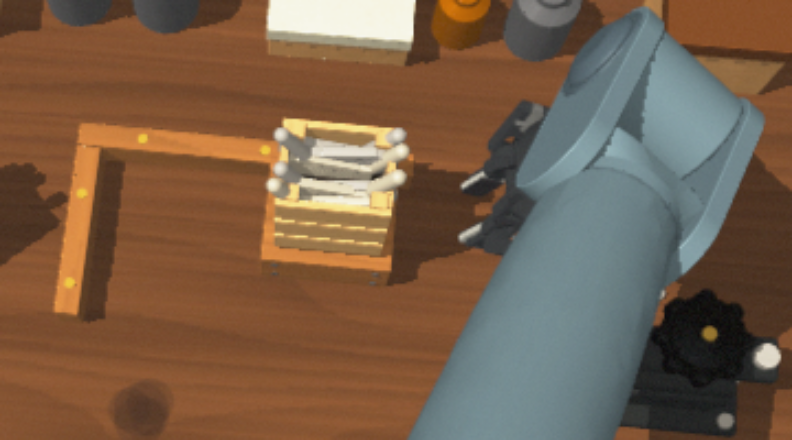

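The crate stands on the long rail at about (666, 54), square to it. The hand is to its right with the fixture's knob (708,335) clear. I descend close to the crate's side.

```bash
python3 plan.py 660,-42,18,1.558,0.42,45,10
```

```text
[[[-3.9, 2.7, 12.7], [-0.004, 0.003, 0.001], 45.0], [[-3.9, 2.7, 12.7], [-0.004, 0.003, 0.001], 45.0], [[-3.9, 2.6, 12.7], [-0.004, 0.003, 0.001], 45.0], [[-3.9, 2.6, 12.7], [-0.004, 0.003, 0.001], 45.0], [[-4.0, 2.5, 12.7], [-0.004, 0.003, 0.001], 45.0], [[-4.0, 2.5, 12.7], [-0.004, 0.003, 0.001], 45.0], [[-4.0, 2.4, 12.7], [-0.004, 0.003, 0.001], 45.0], [[-4.1, 2.4, 12.7], [-0.004, 0.003, 0.001], 45.0], [[-4.1, 2.3, 12.7], [-0.004, 0.003, 0.001], 45.0], [[-4.1, 2.3, 12.7], [-0.004, 0.003, 0.001], 45.0]]
```

Emit:
carry_out --deltas '[[[-4,2.5,12.7],[-0.004,0.003,0],45],[[-4,2.5,12.7],[-0.004,0.003,0],45],[[-4,2.5,12.7],[-0.004,0.003,0],45],[[-4,2.5,12.7],[-0.004,0.003,0],45],[[-4,2.5,12.7],[-0.004,0.003,0],45],[[-4,2.5,12.7],[-0.004,0.003,0],45],[[-4,2.5,12.7],[-0.004,0.003,0],45],[[-4,2.5,12.7],[-0.004,0.003,0],45],[[-4,2.5,12],[-0.004,0.003,0],45],[[0,0,0],[0,0,0],45]]'

```text
t: 15.8
eef_pos: [661.4, -42.4, 23.5]
eef_rot: [-0.146, 0.693, 0.69, 0.149]
contact_force: [-0.5, 0.2, -0.8]
gripper_width: 38.4
```

```bash
python3 plan.py 660,-36,17,1.558,0.42,45,2 660,150,18,1.558,0.42,45,28 | cut -c1-130
```

```text
[[[1.6, -0.7, 4.2], [0.0, -0.0, 0.004], 45.0], [[1.6, -0.7, 4.2], [0.0, -0.0, 0.004], 45.0]]
[[[6.1, -0.1, 2.7], [0.0, 0.0, 0.0], 45.0], [[6.1, -0.1, 2.7], [0.0, 0.0, 0.0], 45.0], [[6.1, -0.1, 2.7], [0.0, 0.0, 0.0], 45.0],
```

Emit:
carry_out --deltas '[[[7,0,3.5],[0,0,0],45],[[7,0,3.5],[0,0,0],45],[[7,0,3.5],[0,0,0],45],[[7,0,3.2],[0,0,0],45],[[7,0,2.5],[0,0,0],45],[[7,0,2.5],[0,0,0],45],[[7,0,2.5],[0,0,0],45],[[7,0,2.5],[0,0,0],45],[[7,0,2.5],[0,0,0],45],[[7,0,2.5],[0,0,0],45]]'

```text
t: 16.8
eef_pos: [663.2, 28.5, 24.4]
eef_rot: [-0.134, 0.695, 0.692, 0.143]
contact_force: [-0.3, -6.6, -3.9]
gripper_width: 38.4
```

Emit:
carry_out --deltas '[[[7,0,3.8],[0,0,0],45],[[7,0,3.8],[0,0,0],45],[[7,0,3.8],[0,0,0],45],[[7,0,3.8],[0,0,0],45],[[7,0,3.5],[0,0,0],45],[[7,0,3.5],[0,0,0],45],[[7,0,3],[0,0,0],45],[[7,0,3],[0,0,0],45]]'

```text
t: 17.6
eef_pos: [664.5, 68.0, 24.1]
eef_rot: [-0.116, 0.696, 0.697, 0.127]
contact_force: [-2.1, -11.2, 1.7]
gripper_width: 38.4
```

```bash
python3 - <<'E'
from h import *
for c in("top","scene"):
    cams.read_camera(c); print(c,[(np.round(r["at"]).tolist(),round(r["score"],2)) for r in pinpoint(c,"crate")])
overlay("ov5","top",[("crate",(667,150,-.013)),("rails",(720,281,-.013))])
E
```

```text
top [([666.0, 133.0, 1.0], 0.96), ([609.0, 478.0, -5.0], 0.95), ([306.0, 156.0, 2.0], 0.69), ([675.0, -242.0, 0.0], 0.69)]
scene [([308.0, 153.0, 1.0], 0.93), ([605.0, 481.0, 0.0], 0.91), ([665.0, 133.0, -4.0], 0.89)]
```

View pics/ov5.png

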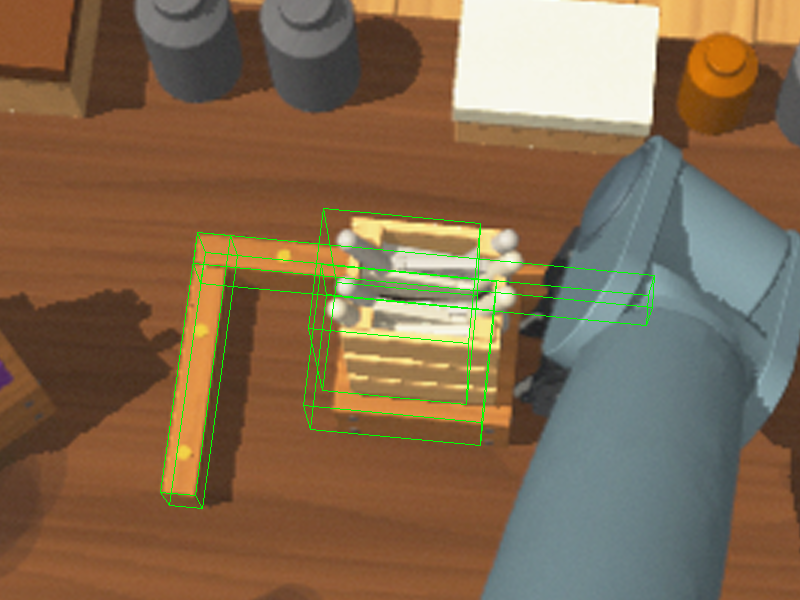

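The crate is still along the rail, at y of about 133 with about 86 mm to go. My lean has sagged to 0.35, so I restore it while pushing.

Emit:
carry_out --deltas '[[[7,0,3],[0,0.025,0],45],[[7,0,3],[0,0.025,0],45],[[7,0,3],[0,0.025,0],45],[[7,0,3.2],[0,0.025,0],45],[[7,0,3.2],[0,0.02,0],45],[[7,0,3.2],[0,0.02,0],45],[[7,0,3.2],[0,0.02,0],45],[[7,0,3.2],[0,0.02,0],45]]'

```text
t: 18.65
eef_pos: [665.1, 114.5, 24.4]
eef_rot: [-0.167, 0.683, 0.688, 0.181]
contact_force: [-1.2, -7.5, -2.2]
gripper_width: 38.2
```

Emit:
carry_out --deltas '[[[6,0,3.4],[0,0.005,0],45],[[6,0,3.4],[0,0.005,0],45],[[6,0,3.4],[0,0.005,0],45],[[6,0,3.4],[0,0.005,0],45],[[6,0,3.4],[0,0.005,0],45]]'

```text
t: 19.15
eef_pos: [665.6, 138.0, 24.2]
eef_rot: [-0.166, 0.682, 0.688, 0.183]
contact_force: [-2.1, -10.8, 1.6]
gripper_width: 38.4
```

Emit:
carry_out --deltas '[[[5,0,2.5],[0,0.005,0],45],[[5,0,2.5],[0,0.005,0],45],[[5,0,2.5],[0,0.005,0],45]]'

```text
t: 19.45
eef_pos: [665.8, 149.4, 24.3]
eef_rot: [-0.167, 0.682, 0.688, 0.184]
contact_force: [-2.0, -8.2, -1.1]
gripper_width: 38.8
```

Emit:
carry_out --deltas '[[[5,0,2.7],[0,0.005,0],45],[[5,0,2.7],[0,0.005,0],45]]'

```text
t: 19.65
eef_pos: [665.9, 157.2, 24.2]
eef_rot: [-0.167, 0.681, 0.688, 0.185]
contact_force: [-1.5, -10.1, 1.0]
gripper_width: 38.6
```

Emit:
carry_out --deltas '[[[5,0,2.7],[0,0.005,0],45],[[5,0,2.7],[0,0.005,0],45]]'

```text
t: 19.85
eef_pos: [666.1, 162.2, 24.1]
eef_rot: [-0.165, 0.681, 0.689, 0.184]
contact_force: [-8.6, -32.4, 8.7]
gripper_width: 38.7
```

The force jumped to 32 N, so it has met the short rail. I back off and check.

Emit:
carry_out --deltas '[[[3,0,1.5],[0,0,0],45],[[-9,0,-4],[0,0,0],45],[[-14,0,-6],[0,0,0],45],[[-14,0,-6],[0,0,0],45],[[-14,0,-6],[0,0,0],45],[[-12,0,-20],[0,0,0],45],[[-10,0,-25],[0,0,0],45],[[-10,0,-25],[0,0,0],45],[[0,0,0],[0,0,0],45]]'

```text
t: 20.75
eef_pos: [665.3, 36.7, 67.3]
eef_rot: [-0.163, 0.681, 0.69, 0.182]
contact_force: [0.3, 0.4, 0.8]
gripper_width: 38.4
```

```bash
python3 - <<'E'
from h import *
M=masks("crate",(667,220)); pc,e=fit("crate",M,(667,220,-.013)); print(pc.round(3),e)
for c in M: print(c,fit("crate",{c:M[c]},(667,220,-.013)))
for c in("top","scene"):
    im=cams.read_camera(c); print(c,[(np.round(r["at"]).tolist(),round(r["score"],2)) for r in pinpoint(c,"crate")][:3])
    u=proj(c,[[680,220,60]])[0].astype(int); w=im[max(0,u[1]-70):u[1]+80,u[0]-100:u[0]+100,::-1]; cv2.imwrite(f"pics/c6{c}.png",cv2.resize(w,None,fx=3.9,fy=3.9,interpolation=cv2.INTER_CUBIC))
E
```

```text
top crate d 4 score 0.61 px 4519
scene crate d 23 score 0.66 px 7611
[ 6.64518e+02  2.18736e+02 -2.00000e-03] 0.26819121837615967
top (array([6.65379933e+02, 2.18720713e+02, 1.04066737e-03]), np.float64(0.048434387892484665))
scene (array([ 6.34839248e+02,  2.14619958e+02, -6.37749384e-02]), np.float64(0.16884279251098633))
top [([665.0, 222.0, 0.0], 0.83), ([610.0, 479.0, 0.0], 0.55)]
scene [([664.0, 221.0, -2.0], 0.93), ([308.0, 154.0, 1.0], 0.74)]
```

View pics/c6top.png

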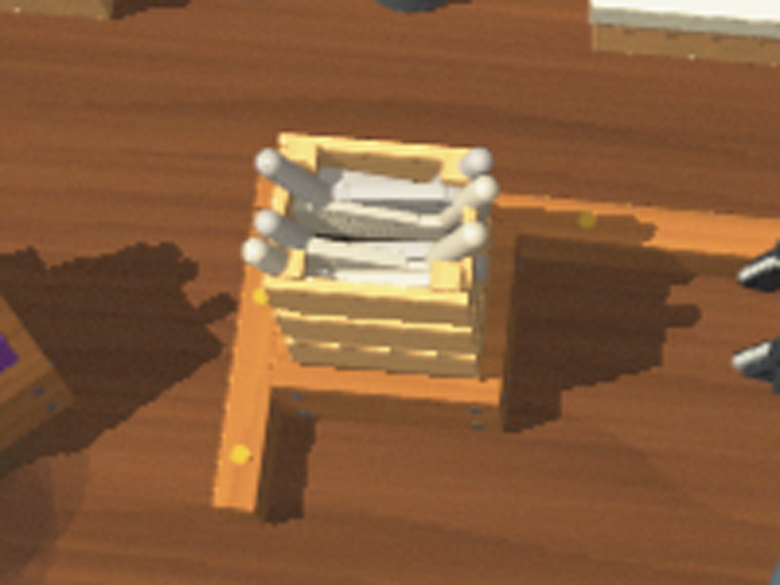

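View pics/c6scene.png

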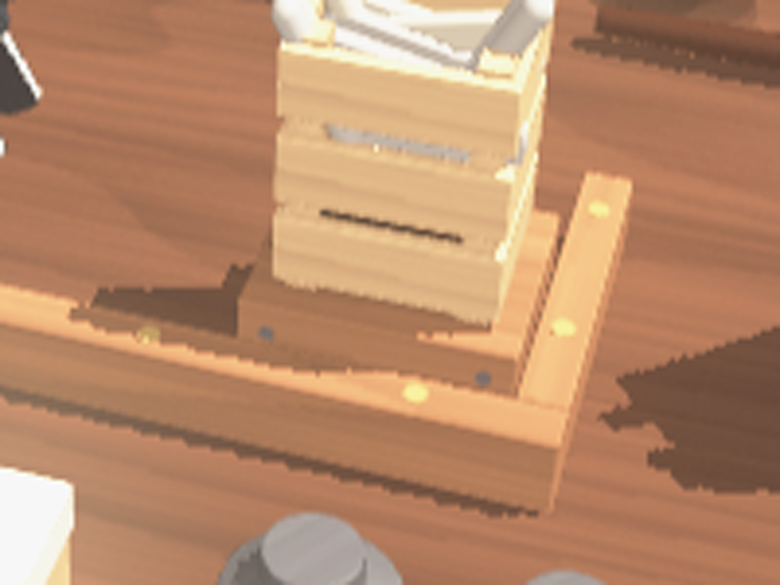

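Both views show the crate in the corner and parallel to the rails: top view base edge (270,385)-(500,405), scene view base along the long rail. The fits put x about 2 mm short of home (665 against 667). I press gently once more toward the long rail.

```bash
python3 plan.py 600,20,230,0.8,0.25,60,9 550,110,250,-0.013,0.25,60,10
```

```text
[[[6.8, -6.5, -17.5], [-0.029, -0.027, 0.082], 60.0], [[5.8, -6.5, -17.8], [-0.029, -0.027, 0.082], 60.0], [[4.8, -6.4, -18.2], [-0.029, -0.027, 0.082], 60.0], [[3.8, -6.2, -18.5], [-0.029, -0.027, 0.082], 60.0], [[2.8, -6.0, -18.7], [-0.029, -0.027, 0.082], 60.0], [[1.8, -5.6, -19.0], [-0.029, -0.027, 0.082], 60.0], [[0.9, -5.2, -19.2], [-0.029, -0.027, 0.082], 60.0], [[-0.1, -4.6, -19.3], [-0.029, -0.027, 0.082], 60.0], [[-0.9, -4.0, -19.4], [-0.029, -0.027, 0.082], 60.0]]
[[[3.4, -9.9, -1.2], [-0.02, 0.0, 0.079], 60.0], [[2.6, -10.1, -1.4], [-0.02, 0.0, 0.079], 60.0], [[1.8, -10.2, -1.6], [-0.02, 0.0, 0.079], 60.0], [[1.0, -10.3, -1.8], [-0.02, 0.0, 0.079], 60.0], [[0.2, -10.3, -2.0], [-0.02, 0.0, 0.079], 60.0], [[-0.6, -10.2, -2.2], [-0.02, 0.0, 0.079], 60.0], [[-1.4, -10.1, -2.4], [-0.02, 0.0, 0.079], 60.0], [[-2.2, -9.9, -2.6], [-0.02, 0.0, 0.079], 60.0], [[-3.0, -9.6, -2.8], [-0.02, 0.0, 0.079], 60.0], [[-3.7, -9.3, -3.0], [-0.02, 0.0, 0.079], 60.0]]
```

Emit:
carry_out --deltas '[[[7,-6.5,-17.5],[-0.029,-0.027,0.082],60],[[6,-6.5,-18],[-0.029,-0.027,0.082],60],[[5,-6.5,-18],[-0.029,-0.027,0.082],60],[[4,-6,-18.5],[-0.029,-0.027,0.082],60],[[3,-6,-18.5],[-0.029,-0.027,0.082],60],[[2,-5.5,-19],[-0.029,-0.027,0.082],60],[[1,-5,-19],[-0.029,-0.027,0.082],60],[[0,-4.5,-19],[-0.029,-0.027,0.082],60],[[-1,-4,-19.5],[-0.029,-0.027,0.082],60],[[3.5,-10,-1],[-0.02,0,0.079],60],[[2.5,-10,-1.5],[-0.02,0,0.079],60],[[2,-10,-1.5],[-0.02,0,0.079],60],[[1,-10,-2],[-0.02,0,0.079],60],[[0,-10,-2],[-0.02,0,0.079],60],[[-0.5,-10,-2],[-0.02,0,0.079],60],[[-1.5,-10,-2.5],[-0.02,0,0.079],60],[[-2,-10,-2.5],[-0.02,0,0.079],60],[[-3,-9.5,-3],[-0.02,0,0.079],60],[[-4,-9.5,-3],[-0.02,0,0.079],60],[[0,0,0],[0,0,0],60]]'

```text
t: 23.15
eef_pos: [546.4, 127.2, 251.2]
eef_rot: [0.005, 0.993, -0.033, 0.115]
contact_force: [0.5, -0.8, 0.3]
gripper_width: 51.1
```

```bash
python3 plan.py 550,216,240,-0.013,0.25,60,8 565,216,20,-0.013,0.48,60,12; python3 -c "
from cell import get_state;print(get_state()['joint_positions'])"
```

```text
[[[-0.6, -11.1, 1.3], [0.002, 0.002, -0.006], 60.0], [[-0.5, -11.1, 1.3], [0.002, 0.002, -0.006], 60.0], [[-0.5, -11.1, 1.3], [0.002, 0.002, -0.006], 60.0], [[-0.4, -11.1, 1.3], [0.002, 0.002, -0.006], 60.0], [[-0.3, -11.1, 1.3], [0.002, 0.002, -0.006], 60.0], [[-0.3, -11.1, 1.4], [0.002, 0.002, -0.006], 60.0], [[-0.2, -11.1, 1.4], [0.002, 0.002, -0.006], 60.0], [[-0.1, -11.1, 1.4], [0.002, 0.002, -0.006], 60.0]]
[[[-3.3, -0.0, 18.1], [0.0, 0.019, 0.0], 60.0], [[-3.7, -0.0, 18.0], [0.0, 0.019, 0.0], 60.0], [[-4.0, -0.0, 17.9], [0.0, 0.019, 0.0], 60.0], [[-4.4, -0.0, 17.9], [0.0, 0.019, 0.0], 60.0], [[-4.7, -0.0, 17.8], [0.0, 0.019, 0.0], 60.0], [[-5.0, -0.0, 17.7], [0.0, 0.019, 0.0], 60.0], [[-5.4, -0.0, 17.6], [0.0, 0.019, 0.0], 60.0], [[-5.7, -0.0, 17.5], [0.0, 0.019, 0.0], 60.0], [[-6.0, -0.0, 17.4], [0.0, 0.019, 0.0], 60.0], [[-6.4, -0.0, 17.2], [0.0, 0.019, 0.0], 60.0], [[-6.7, -0.0, 17.1], [0.0, 0.019, 0.0], 60.0], [[-7.0, -0.0, 17.0], [0.0, 0.019, 0.0], 60.0]]
[ 0.04002657 -0.13794087  1.89611394 -0.02936394  1.15457021  1.68646061]
```

Emit:
carry_out --deltas '[[[0,-11,1],[0,0,-0.006],60],[[0,-11,1],[0,0,-0.006],60],[[0,-11,1],[0,0,-0.006],60],[[0,-11,1],[0,0,-0.006],60],[[0,-11,1],[0,0,-0.006],60],[[0,-11,1],[0,0,-0.006],60],[[0,-11,1],[0,0,-0.006],60],[[0,-8,1],[0,0,-0.006],60],[[-3.5,0,18],[0,0.019,0],60],[[-3.5,0,18],[0,0.019,0],60],[[-4,0,18],[0,0.019,0],60],[[-4.5,0,18],[0,0.019,0],60],[[-5,0,18],[0,0.019,0],60],[[-5,0,18],[0,0.019,0],60],[[-5.5,0,17.5],[0,0.019,0],60],[[-6,0,17.5],[0,0.019,0],60],[[-6,0,17],[0,0.019,0],60],[[-6.5,0,17],[0,0.019,0],60],[[0,0,0],[0,0,0],60]]'

```text
t: 25.05
eef_pos: [562.9, 221.9, 51.5]
eef_rot: [0.007, 0.977, -0.001, 0.213]
contact_force: [-0.3, 0.2, -0.7]
gripper_width: 51.5
```

```bash
python3 plan.py 570,216,20,-0.013,0.48,60,4 605,216,20,-0.013,0.48,60,7
```

```text
[[[-1.7, 1.4, 7.9], [0.002, 0.013, 0.003], 60.0], [[-1.8, 1.4, 7.9], [0.002, 0.013, 0.003], 60.0], [[-1.9, 1.4, 7.9], [0.002, 0.013, 0.003], 60.0], [[-2.0, 1.4, 7.8], [0.002, 0.013, 0.003], 60.0]]
[[[4.4, -0.1, 2.3], [0.0, 0.0, 0.0], 60.0], [[4.4, -0.1, 2.3], [0.0, 0.0, 0.0], 60.0], [[4.4, -0.1, 2.3], [0.0, 0.0, 0.0], 60.0], [[4.4, -0.1, 2.3], [0.0, 0.0, 0.0], 60.0], [[4.4, -0.1, 2.3], [0.0, 0.0, 0.0], 60.0], [[4.4, -0.1, 2.3], [0.0, 0.0, 0.0], 60.0], [[4.4, -0.1, 2.3], [0.0, 0.0, 0.0], 60.0]]
```

Emit:
carry_out --deltas '[[[-2,1,8],[0,0.013,0.003],60],[[-2,1,8],[0,0.013,0.003],60],[[-2,1,8],[0,0.013,0.003],60],[[-2,1,6],[0,0.013,0.003],60],[[4.5,0,2.3],[0,0,0],60],[[4.5,0,2.3],[0,0,0],60],[[4.5,0,2.3],[0,0,0],60],[[4.5,0,2.3],[0,0,0],60],[[4.5,0,2.3],[0,0,0],60],[[4.5,0,2.3],[0,0,0],60],[[4.5,0,2],[0,0,0],60]]'

```text
t: 26.15
eef_pos: [613.5, 219.7, 29.6]
eef_rot: [0.005, 0.97, -0.007, 0.245]
contact_force: [-0.7, 0.7, -0.8]
gripper_width: 51.3
```

Emit:
carry_out --deltas '[[[4,0,1.8],[0,0,0],60],[[4,0,1.8],[0,0,0],60]]'

```text
t: 26.35
eef_pos: [617.2, 219.9, 27.4]
eef_rot: [0.006, 0.971, -0.007, 0.238]
contact_force: [-33.0, 3.9, 22.5]
gripper_width: 51.6
```

It met firm resistance (33 N) at once, so it is seated against the long rail. I retreat and do a final check.

Emit:
carry_out --deltas '[[[1.5,0,0],[0,0,0],60],[[-10,0,-5],[0,0,0],60],[[-12,0,-6],[0,0,0],60],[[-12,0,-6],[0,0,0],60],[[-6,0,-16],[0,0,0],60],[[0,0,-20],[0,-0.02,0],60],[[0,0,-25],[0,-0.02,0],60],[[0,0,-25],[0,-0.02,0],60],[[0,0,-25],[0,-0.02,0],60],[[0,0,-25],[0,-0.02,0],60],[[0,0,-25],[0,-0.02,0],60],[[0,0,0],[0,0,0],60]]'

```text
t: 27.55
eef_pos: [492.8, 222.0, 171.3]
eef_rot: [0.006, 0.985, -0.006, 0.173]
contact_force: [0.3, 0.4, 0.5]
gripper_width: 51.6
```

```bash
python3 - <<'E'
from h import *
M=masks("crate",(667,220)); 
for c in M: print(c,fit("crate",{c:M[c]},(667,220,-.013)))
for t in("fixture","mashie_head","rubber_grip","ferrule"): print(t,[(np.round(r["at"]).tolist(),round(r["score"],2)) for r in pinpoint("top",t)][:3])
out=[]
for c in("top","scene"):
    im=cams.read_camera(c); print(c,[(np.round(r["at"]).tolist(),round(r["score"],2)) for r in pinpoint(c,"crate")][:3])
    u=proj(c,[[680,215,30]])[0].astype(int); w=im[u[1]-70:u[1]+60,u[0]-65:u[0]+65,::-1]; out.append(cv2.resize(w,(400,400),interpolation=cv2.INTER_CUBIC))
cv2.imwrite("pics/f7.png",np.hstack(out)); print(get_state()["contact_force"])
E
```

```text
top crate d 5 score 0.74 px 4480
scene crate d 23 score 0.62 px 7468
top (array([ 6.67478834e+02,  2.18931275e+02, -9.53427091e-03]), np.float64(0.0544782355427742))
scene (array([ 6.28410428e+02,  2.13120633e+02, -7.44212029e-02]), np.float64(0.17754921317100525))
fixture [([547.0, -263.0, 1.0], 0.64)]
mashie_head [([674.0, -243.0, -0.0], 0.7)]
rubber_grip []
ferrule [([397.0, -177.0, -0.0], 0.58), ([376.0, 396.0, -0.0], 0.49), ([546.0, -265.0, 2.0], 0.16)]
top [([611.0, 479.0, -1.0], 0.83), ([668.0, 220.0, 0.0], 0.79), ([308.0, 152.0, 1.0], 0.56)]
scene [([664.0, 220.0, -0.0], 0.75), ([606.0, 479.0, -2.0], 0.7), ([309.0, 153.0, 2.0], 0.66)]
[-0.55807401  0.10736217 -0.52943544]
```

View pics/f7.png

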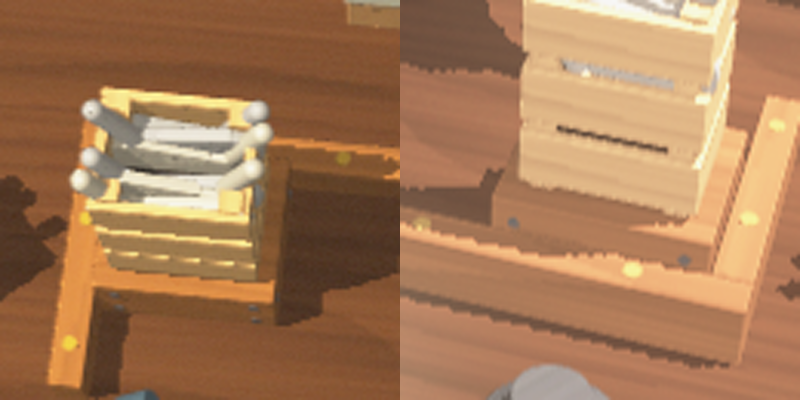

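The top-view fit gives (667.5, 218.9, -0.010), against a home of about (667, 219.7, -0.013). Both views show the crate snug in the corner and upright. The arm is clear, so I hand in.

```bash
python3 -c "
from cell import workorder,get_state;print(workorder.close_job(),get_state()['t'])"
```

```text
the job is handed in; nothing more can be done
the job is handed in; nothing more can be done
```

The crate is standing upright in the corner of the two rails, and I handed the job in at about 28 s. I slid it with the leaned-back fingers low on its base frame. The first push was toward the long rail, then along it to the short rail, then a last light press toward the long rail. The pushes ended on firm contact, reading about 24 N, 32 N and 33 N.

**Final position:** the top-camera fit puts the crate at (667.5, 218.9) mm, yaw -0.010 rad. Home, worked out from my fit of the rails, is about (667, 219.7) mm, yaw -0.013 rad. Both views show it parallel to the rails with no visible gap, and the hand was clear with about zero force.

**Checks that failed or disagreed:**
- **Scene-camera fit:** it was poor, giving x = 628 mm with a large misfit, probably because the rail hides part of the base. I discarded it, as the network's own points from the two cameras gave about (664–668, 220) mm.
- **Rubber grip:** the network did not report it by name in the last look. One low-score "ferrule" report lies at the grip's original place, and my pushes and moves stayed well away from it.
- **Other objects:** the fixture, mashie head and ferrule were reported within about 4 mm of where they started, which is the accuracy of the reports. The turquoise and purple crates agree too.
- **First push:** one finger was past the crate's corner, so the crate turned to about -0.23 rad. I backed off, shifted the hand and corrected it.

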